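Trim the weigh-cell amplifier to zero with the plastic tuning tool

ROBOT

A 7-joint arm with a two-finger parallel gripper is mounted at the origin on a cart in front of the work surface, level with it; the furniture and walls round the work are solid. World frame = base frame: x ahead of the robot, y to its left, z up, the work surface at z = 0. Lengths are in m, angles in rad, forces in N, time in s.
With the tool pointing down it reaches from about 0.425 to 0.925 m from the base axis. Payload 6.8 kg.
Tool frame: the origin (TCP) lies on the front face of the gripper's body, between the roots of the fingers; the fingertips stand 73 mm ahead of it and the grasp point (between the pads) lies 54 mm ahead of it (env.nose_length is the distance from the TCP to the fingertips, in m); z points along the fingers, y is the line along which they close (so a half turn about z gives the same grasp; the last joint's range is limited). The gripper opens to 85 mm and grips with 20 to 120 N. Pads are 22 mm wide; open, the fingers measure 114 mm over their backs; the gripper's body (76 mm by 85 mm) begins 54 mm behind the grasp point. The pads swing forward as they close: fully open they stand 13 mm farther back than shut.
Start: joints at [1.238, 0.477, 0.022, 1.555, -0.011, 1.109, -0.083], TCP at [0.15, -0.658, 0.304] pointing down, gripper open.
Joint ranges: [-2.96, 2.96], [-0.34, 2.1], [-1.41, 1.46], [0.24, 2.44], [-1.37, 4.51], [0.17, 1.92], [-2.96, 2.96]. Speed limits (rad/s): [2.39, 2.39, 3.14, 3.14, 3.14, 3.14, 3.14].

INTERFACE

Orientations are given as a unit quaternion [w, x, y, z].
In Python, from cell import env, kin, camera, calibration, job gives the robot as it stands. The module is installed in compiled form; this text tells all that it offers. Calls block until the motion is done:
- env.reach(position, orientation): joint-space move of the TCP to a pose.
- env.movel(position, velocity=0.15, rot=None, stop_force=None): straight line of the TCP; rot=None keeps the orientation; velocity is the mean speed in m/s. With stop_force (N) it stops when the force on the tool has changed by that much, and returns True; else False.
- env.goto_joints(angles): joint-space move.
- env.grip(opening, f_grip=None): finger opening in m; f_grip is the grip in N (None keeps the last); returns when the fingers have stopped.
- env.dwell(seconds).
- kin.inverse_kinematics(position, orientation): joint angles nearest the present ones, or None.
- env.get_state(): the state.
- camera(name): name is "scene" or "top" or "wrist"; returns (picture, depth): 384x512x3 uint8, blue, green, red; 384x512 float32, m along the optical axis (not along the pixel's ray), 0 where there is no reading.
- calibration(name): a dict with "fx", "fy", "cx", "cy" (pixels), "rvec" (rotation vector, rad) and "tvec" (3), from world to camera coordinates, as OpenCV has them. Camera axes: x right, y down, z forward; pixel columns grow to the right and rows downward; lengths in m; the calibration is good to about 2 mm. The wrist camera is an equidistant fisheye: a pixel r from the principal point sees the ray r / f radians off the axis. A picture is of the moment at which its call begins: read the wrist's pose just before it. calibration takes no time and is no camera call; for the wrist camera it gives the pose at the moment of the call.
A pose or a line that the arm cannot do raises env.PlanningError and nothing moves.
- job.job_done(): hands the job in; it is judged then, once.
The state is a dict: "time": time; "qpos": joint angles; "joint_velocities": joint speeds; "joint_torque": joint torques, N m; "tcp_pos": TCP position; "orientation": TCP orientation; "force": force on the tool from outside, world axes, zero at the start; "torque": the same for the moment, N m; "opening": finger opening in m; "gripper_force": force on a finger pad.
Only numpy, scipy, OpenCV 4.12 (cv2) and the standard library are available. Lean on these libraries where they do the work, as an engineer would, in place of code of your own. Each camera call takes 0.05 s, during which the arm holds its last target. There are 200 camera calls.

TASK

The pointer of the weigh-cell amplifier has drifted to the left of its zero mark. Take the yellow plastic tuning tool from the stand, set its blade into the slot of the trimmer screw, pressing only lightly, and turn the screw until the pointer rests in the green band in the middle of the scale; then put the yellow tool back upright, fully home in a hole of the stand. Leave the blue tool and the things around the work where they are.

Things in the scene. Friction and masses are not known exactly. Their poses are not given: they have to be found in the camera images.
- amplifier: grey bench amplifier, 156 x 140 mm, fixed to the bench; its low front deck is 40 mm high and carries the trimmer, behind it a sloped meter rises to 90 mm. Origin: centre of its underside; x points to its back, y to its left, z up. The trimmer is delicate: more than 15 N between tool and amplifier (all contacts added up; turning alone takes about 5 N on the slot's sides) damages it.
- trimmer_mouth (a point): centre of the open top of the upright brass trimmer bushing, 62 mm above the bench; outer diameter 20 mm, bore 12 mm. In it lies the 12 mm screw, its face somewhere 7 to 14 mm below the mouth, with one slot across it, 3.6 mm wide, 3.2 mm deep, pointing any way. It does not move up or down. It turns with 0.022 N m; a blade sliding on its face with 4 N does not turn it.
- meter_pointer (a joint): angle of the red meter pointer, rad; 0 is the zero mark, minus is left, plus is right as seen from the front. The green band reaches from -0.1 to +0.1. Turning the screw clockwise seen from above moves the pointer to the right, by 0.6 rad per rad of the screw. The screw stays where it is left.
- tool_stand: grey plastic stand, 60 x 136 x 50 mm (x, y, z), fixed; origin: centre of its underside; three upright blind holes in a row along its y, 42 mm apart, 12.5 mm wide and 47 mm deep.
- stand_hole_1 (a point): centre of the mouth of the hole at -y of the stand, on its top face.
- stand_hole_2 (a point): centre of the mouth of the middle hole of the stand, on its top face; it is empty at the start.
- stand_hole_3 (a point): centre of the mouth of the hole at +y of the stand, on its top face.
- yellow_tool: plastic tuning tool with yellow handle, 114 mm long, about 35 g, standing blade down in an outer hole of the stand. Origin: middle of the blade's lower end; z up along the tool. Flange 20 mm in diameter at z 45 to 48 mm, which rests on the stand; above it the flat-sided handle, 16 mm (x) by 12 mm (y), z 48 to 112 mm.
- blade_tip (a point): middle of the lower end of the yellow tool's blade (the tool's origin); axes as the tool's. The blade is 9 mm wide (x), 1.6 mm thick (y), 5 mm long; above it the white shank, tapered from 9 to 11 mm in diameter within 2.5 mm, then 11 mm up to the flange.
- blue_tool: the same tool with a blue handle and a hexagon end, standing in the other outer hole; does not fit the slot. Not needed.
- weight_200g: steel 200 g knob weight, 30 mm across, 52 mm high, standing loose on the bench between amplifier and stand; origin: centre of its underside.
- vial: small vial with blue cap, 25 mm across, 54 mm high, standing loose on the bench at the left; origin: centre of its underside.
- jar_cap: white plastic jar cap, 72 mm across, 17 mm high, lying loose on the bench at the right; origin: centre of its underside.
Things that resemble listed ones, but are neither listed nor needed, are in the scene too. There is more than one size of the tool_stand; the one meant has the size given above.

How it is judged:
On the way, in this order (a step that is already met when the one before it is completed fails the run):
1. the yellow tool is drawn out of the stand (z of blade_tip in the frame of tool_stand above 0.055 m), for 0.1 s.
2. with the blade in the trimmer, the pointer stands in the green band (z of blade_tip in the frame of trimmer_mouth below -0.006 m and horizontal distance between blade_tip and trimmer_mouth below 0.003 m and value of joint meter_pointer between -0.1 and 0.1 rad), for 0.1 s.
At the end, for the whole second after the job is handed in: The pointer rests in the green band (within 0.1 rad of zero) and the yellow tool stands upright (within 0.1 rad), at rest and released, down to its flange (within 3 mm) in any hole of the stand (value of joint meter_pointer between -0.1 and 0.1 rad and angle between yellow_tool's own z axis and vertical below 0.1 rad and z of blade_tip in the frame of tool_stand below 0.008 m and (horizontal distance between yellow_tool and stand_hole_1 below 0.005 m or horizontal distance between yellow_tool and stand_hole_2 below 0.005 m or horizontal distance between yellow_tool and stand_hole_3 below 0.005 m) and linear speed of yellow_tool below 0.02 m/s); the robot touches nothing.
It fails at once if the tool is pressed against the amplifier with more than 15 N (contact force between yellow_tool and amplifier above 15 N).
It fails at once if the blue tool is moved from its hole (distance of blue_tool from where it was at the start of the episode above 0.015 m).
It fails at once if the weight, the vial or the jar cap is moved by more than 15 mm (distance of any of weight_200g, vial, jar_cap from where it was at the start of the episode above 0.015 m).
It also fails if it takes over 72 s, if anything falls off the work surface, if the arm or the gripper's body presses on something with over 40 N, if the wrist force passes 120 N, or if a joint passes its speed limit or range.

## Working session

There is one attempt and no reset: what is moved stays moved. The work goes in short steps, each a Python script; the robot and the scene stay as the last script left them, time stands still between calls to the robot, and variables do not carry over. Pictures are saved under pics/ and viewed, at most 14 in all, crops included, and the job is handed in when it is done.

```bash
mkdir -p pics; python3 - <<'E'
from cell import env,kin,camera,calibration,job
import cv2,numpy as np
for n in("scene","top"):
    p,d=camera(n); cv2.imwrite(f"pics/{n}0.png",p); np.save(f"{n}0.npy",d)
    print(n,{k:np.round(v,4).tolist() for k,v in calibration(n).items()})
s=env.get_state();print(s["time"],s["tcp_pos"],s["orientation"],s["force"])
a=cv2.imread("pics/scene0.png");b=cv2.imread("pics/top0.png")
cv2.imwrite("pics/both.png",cv2.resize(np.vstack([a,b]),None,fx=.78,fy=.78))
E
```

```text
scene {'fx': 370.8468, 'fy': 370.8468, 'cx': 258.153, 'cy': 192.5979, 'rvec': [0.9233, -2.5564, 0.9635], 'tvec': [0.5059, 0.2644, 1.2487]}
top {'fx': 361.084, 'fy': 361.084, 'cx': 257.0969, 'cy': 193.546, 'rvec': [2.1247, -2.1784, 0.1471], 'tvec': [0.0802, 0.5999, 1.1878]}
0.1 [ 0.15038566 -0.65761053  0.3030148 ] [-8.17501109e-04  9.93688853e-01  1.12168514e-01 -1.39218234e-04] [-0.01463124 -0.18210546 -0.8500393 ]
```

View pics/top0.png

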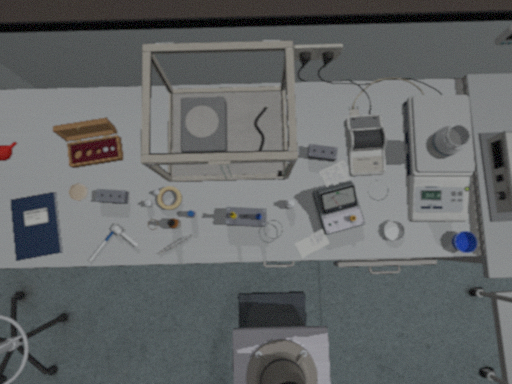

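View pics/scene0.png

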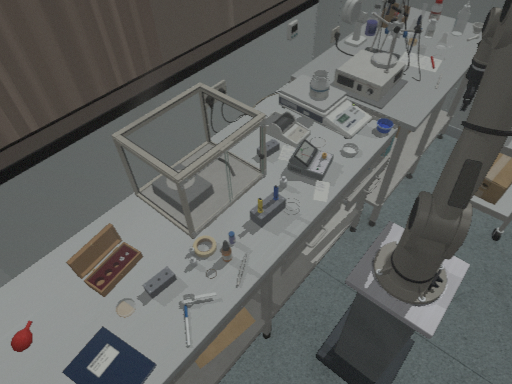

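The top view shows the stand at about (246,216), the yellow tool at (234,216), the blue tool at (258,216), the amplifier at (340,206) and the weight at (290,204). The draft shield is behind the stand. Next I'll get coarse positions.

```bash
cat > h.py <<'E'
from cell import env,kin,camera,calibration,job
import cv2,numpy as np
from scipy.spatial.transform import Rotation as R
def ray(c,u,v,fish=False):
    x=(u-c["cx"])/c["fx"];y=(v-c["cy"])/c["fy"]
    if fish:
        t=np.hypot(x,y);k=np.sin(t)/t if t>1e-9 else 1.;d=np.array([x*k,y*k,np.cos(t)])
    else: d=np.array([x,y,1.])
    M=cv2.Rodrigues(np.array(c["rvec"],float))[0]
    return -M.T@np.array(c["tvec"],float).ravel(),M.T@d
def onz(c,u,v,z,fish=False):
    o,d=ray(c,u,v,fish);return o+d*(z-o[2])/d[2]
def deproj(c,D,u,v):
    o,d=ray(c,u,v);return o+d*D[int(v),int(u)]
def down(yaw):  # tool z down, tool y axis at angle yaw from world y
    q=(R.from_euler('z',yaw)*R.from_euler('x',np.pi)).as_quat();return [q[3],q[0],q[1],q[2]]
def proj(c,P):  # fisheye
    M=cv2.Rodrigues(np.array(c["rvec"],float))[0];p=M@np.array(P)+np.array(c["tvec"],float).ravel()
    r=np.hypot(p[0],p[1]);t=np.arctan2(r,p[2]);return c["cx"]+c["fx"]*t*p[0]/r,c["cy"]+c["fy"]*t*p[1]/r
E
python3 - <<'E'
from h import *
c=calibration("top");D=np.load("top0.npy")
for n,u,v in[("stand",246,216),("yel",234,216),("blue",258,216),("weight",290,204),("amp deck",340,224),("trim",352,219),("meter top",338,188),("shield frontL",150,160),("shield frontR",294,160),("stand2",322,152),("cap",393,231),("shieldbackR",292,43)]:
    print(n,deproj(c,D,u,v).round(3))
print(R.from_quat(np.roll(env.get_state()["orientation"],-1)).as_matrix().round(3))
c=calibration("wrist");o,d=ray(c,256,192,True);print(o,d,c["fx"])
p=cv2.imread("pics/top0.png")[170:250,190:420];cv2.imwrite("pics/crop.png",cv2.resize(p,None,fx=3.4,fy=3.4,interpolation=cv2.INTER_CUBIC))
E
```

```text
stand [0.529 0.106 0.002]
yel [0.523 0.141 0.099]
blue [0.519 0.064 0.119]
weight [ 0.562 -0.044  0.052]
amp deck [ 0.491 -0.209  0.048]
trim [ 0.506 -0.247  0.061]
meter top [ 0.608 -0.202  0.078]
shield frontL [0.661 0.348 0.32 ]
shield frontR [ 0.655 -0.036  0.303]
stand2 [ 0.742 -0.163  0.037]
cap [ 0.465 -0.403 -0.002]
shieldbackR [ 0.986 -0.042  0.315]
[[ 0.975  0.223 -0.   ]
 [ 0.223 -0.975  0.002]
 [-0.    -0.002 -1.   ]]
[ 0.22263877 -0.64153398  0.37224321] [-0.28837792 -0.06590304 -0.95524602] 297.3186396354542
```

View pics/crop.png

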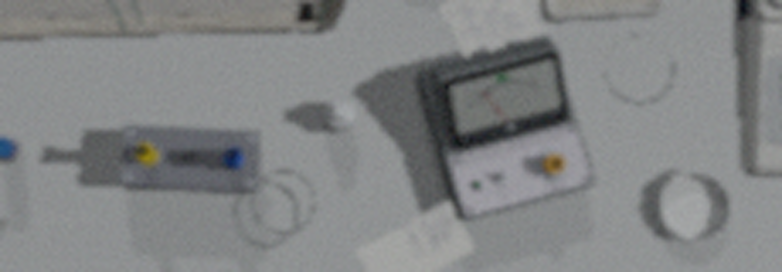

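```bash
cat >> h.py <<'E'
def shot(name):
    env.dwell(0.15);c=calibration("wrist");p,d=camera("wrist");cv2.imwrite(f"pics/{name}.png",p);np.savez(name+".npz",d=d,**{k:np.array(v) for k,v in c.items()});return c,p,d
def load(name):
    f=np.load(name+".npz");return {k:f[k] for k in("fx","fy","cx","cy","rvec","tvec")},cv2.imread(f"pics/{name}.png"),f["d"]
E
python3 - <<'E'
from h import *
env.reach([.43,-.245,.26],down(0)); env.movel([.43,-.245,.15],.2)
c,p,d=shot("w1");s=env.get_state();print(s["time"],s["tcp_pos"],s["qpos"].round(2))
env.movel([.44,-.1,.25],.3);env.movel([.44,.14,.20],.3)
c,p,d=shot("w2");print(env.get_state()["time"],env.get_state()["qpos"].round(2))
a,b=cv2.imread("pics/w1.png"),p
cv2.imwrite("pics/w12.png",cv2.resize(np.hstack([a,b]),(800,300)))
E
```

```text
2.8167 [ 0.43071095 -0.24544726  0.15127469] [ 0.55  0.41 -0.19  2.1   0.12  0.65 -1.3 ]
4.725 [-0.08  0.3  -0.41  2.13  0.18  0.75 -2.18]
```

View pics/w1.png

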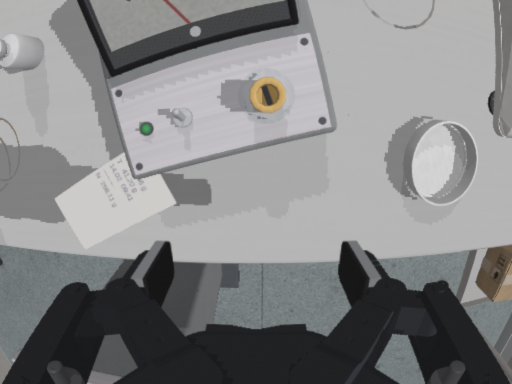

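View pics/w2.png

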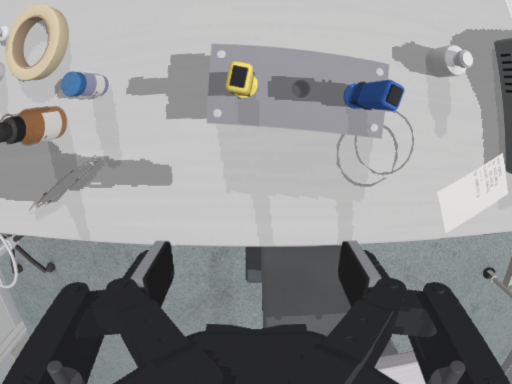

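w1 shows the trimmer mouth at (268,95) with a dark slot running from upper left to lower right, the vial cap at the right edge and the weight at (20,52). In w2 the yellow handle top is at (240,77), the empty hole at (301,88) and the blue tool at (393,97). Now I'll measure these.

```bash
python3 - <<'E'
from h import *
c,p,d=load("w1");hsv=cv2.cvtColor(p,cv2.COLOR_BGR2HSV)
m=cv2.inRange(hsv,(10,90,90),(32,255,255));m[:, :200]=0;m[150:]=0;m[:,330:]=0
k=max(cv2.findContours(m,cv2.RETR_EXTERNAL,cv2.CHAIN_APPROX_NONE)[0],key=cv2.contourArea)
e=cv2.fitEllipse(k);print("brass",e,"top z .062:",onz(c,*e[0],.062,True).round(4))
pts=np.array([onz(c,*q[0],.062,True)[:2] for q in k],np.float32);print("enclosing",cv2.minEnclosingCircle(pts), d[95,280])
# inner: hole in brass mask
fill=np.zeros_like(m);cv2.drawContours(fill,[k],-1,255,-1);inn=cv2.morphologyEx(fill&~m,cv2.MORPH_OPEN,np.ones((3,3)))
ki=max(cv2.findContours(inn,cv2.RETR_EXTERNAL,cv2.CHAIN_APPROX_NONE)[0],key=cv2.contourArea);print("inner",cv2.minAreaRect(ki),cv2.contourArea(ki))
A=cv2.resize(p[70:120,243:293],(390,390),interpolation=cv2.INTER_CUBIC)
c,p,d=load("w2");hsv=cv2.cvtColor(p,cv2.COLOR_BGR2HSV)
m=cv2.inRange(hsv,(22,130,90),(36,255,255))
k=max(cv2.findContours(m,cv2.RETR_EXTERNAL,cv2.CHAIN_APPROX_NONE)[0],key=cv2.contourArea);print("yel",cv2.boundingRect(k))
B=cv2.resize(p[52:112,215:275],(390,390),interpolation=cv2.INTER_CUBIC)
# stand hole 2: dark blob
g=cv2.cvtColor(p,cv2.COLOR_BGR2GRAY);h=(g[75:102,288:315]<65).astype(np.uint8)
M=cv2.moments(h,True);hu,hv=288+M["m10"]/M["m00"],75+M["m01"]/M["m00"];print("hole2",hu,hv,onz(c,hu,hv,.05,True).round(4))
for u,v in[(212,46),(387,65),(385,135),(208,122)]:print("stand corner",onz(c,u,v,.05,True).round(4))
cv2.imwrite("pics/ab.png",np.hstack([A,B]))
E
```

```text
brass ((267.26690673828125, 94.53791046142578), (33.8115234375, 35.2437629699707), 90.03166198730469) top z .062: [ 0.5096 -0.2523  0.062 ]
enclosing ((0.5096904039382935, -0.2522435486316681), 0.009585174731910229) 0.15117663
inner ((266.7007141113281, 94.92700958251953), (19.308483123779297, 5.638760566711426), 70.01689147949219) 86.0
yel (226, 63, 27, 34)Traceback (most recent call last):
  File "<stdin>", line 17, in <module>
ZeroDivisionError: float division by zero
```

```bash
python3 - <<'E'
from h import *
c,p,d=load("w1");A=cv2.resize(p[70:120,243:293],(390,390),interpolation=cv2.INTER_CUBIC)
a=np.radians(70.);u=np.array([np.cos(a),np.sin(a)]);o=np.array([266.7,94.93])
q=[onz(c,*(o+s*u*9.6),.05,True) for s in(-1,1)];v=(q[0]-q[1]);print("slot len",np.linalg.norm(v),"yaw",np.degrees(np.arctan2(v[1],v[0])))
c,p,d=load("w2");B=cv2.resize(p[52:112,215:275],(390,390),interpolation=cv2.INTER_CUBIC)
g=cv2.cvtColor(p,cv2.COLOR_BGR2GRAY)[75:102,288:315];print(g.min(),np.median(g))
h=(g<(int(g.min())+int(np.median(g)))/2).astype(np.uint8)
M=cv2.moments(h,True);hu,hv=288+M["m10"]/M["m00"],75+M["m01"]/M["m00"];print("hole2",hu,hv,h.sum(),onz(c,hu,hv,.05,True).round(4))
for u,v in[(212,46),(387,65),(385,135),(208,122)]:print("stand corner",onz(c,u,v,.05,True).round(4))
cv2.imwrite("pics/ab.png",np.hstack([A,B]))
E
```

```text
slot len 0.011006515896161683 yaw 19.87875757102372
72 108.0
hole2 302.36686390532543 87.38461538461539 169 [0.5263 0.103  0.05  ]
stand corner [0.5577 0.1687 0.05  ]
stand corner [0.5485 0.0358 0.05  ]
stand corner [0.493  0.0355 0.05  ]
stand corner [0.5008 0.1724 0.05  ]
```

View pics/ab.png

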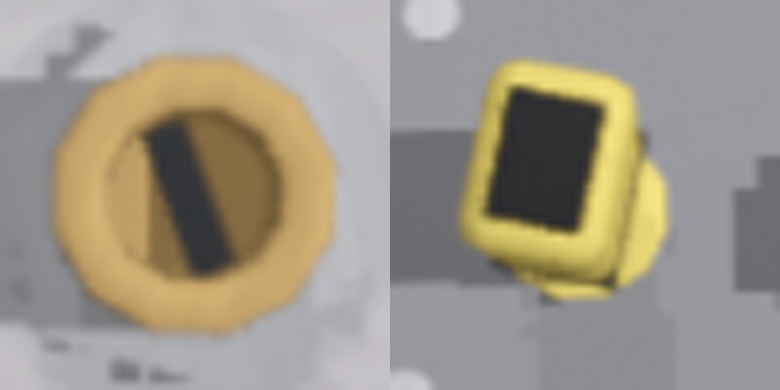

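The left crop shows the slot cleanly, dark and with a yaw of about 20°. The right crop shows the handle top with its black insert, corners (513,88), (605,103), (577,232) and (485,215), so the long axis is tilted slightly right. I'll compute the handle pose, then grasp along its 12 mm axis.

```bash
python3 - <<'E'
from h import *
c,p,d=load("w2")
q=np.array([onz(c,215+(x-390)/6.5-.4,52+y/6.5-.4,.118,True) for x,y in[(513,88),(605,103),(577,232),(485,215)]])
m=(q[0]+q[1]-q[2]-q[3])/2;w=(q[0]+q[3]-q[1]-q[2])/2;print(q.mean(0).round(4),np.linalg.norm(m),np.linalg.norm(w),np.degrees(np.arctan2(m[1],m[0])),np.degrees(np.arctan2(-w[0],w[1])))
for yaw in(-12,168,20,200,90):
  for P in([.5287,.145,.15],[.5096,-.2522,.21]):
    j=kin.inverse_kinematics(P,down(np.radians(yaw)));print(yaw,P,None if j is None else j.round(2))
E
```

```text
[0.5281 0.1458 0.118 ] 0.010313340257062282 0.007203266453779443 -12.362878422637195 -11.132393464621808
-12 [0.5287, 0.145, 0.15] [-0.12  0.49 -0.33  1.97  0.23  0.72 -2.37]
-12 [0.5096, -0.2522, 0.21] [ 0.53  0.42 -0.23  1.89  0.12  0.84 -1.54]
168 [0.5287, 0.145, 0.15] [ 0.34  0.67 -0.96  1.94  0.7   0.91  0.38]
168 [0.5096, -0.2522, 0.21] [ 0.98  0.55 -0.83  1.86  0.49  0.95  1.29]
20 [0.5287, 0.145, 0.15] [-0.05  0.51 -0.42  1.96  0.3   0.74 -1.87]
20 [0.5096, -0.2522, 0.21] [ 0.58  0.43 -0.29  1.88  0.16  0.85 -1.01]
200 [0.5287, 0.145, 0.15] [ 0.47  0.81 -1.19  1.93  0.89  1.05  0.8 ]
200 [0.5096, -0.2522, 0.21] [ 1.19  0.72 -1.19  1.85  0.75  1.11  1.64]
90 [0.5287, 0.145, 0.15] [ 0.14  0.56 -0.67  1.95  0.48  0.79 -0.8 ]
90 [0.5096, -0.2522, 0.21] [ 0.76  0.47 -0.53  1.87  0.3   0.88  0.09]
```

```bash
python3 - <<'E'
from h import *
y=np.radians(-11.8);P=np.array([.5283,.1455,0])
env.grip(.05,30);env.reach(P+[0,0,.25],down(y));env.movel(P+[0,0,.149],.12)
env.grip(.0,30);s=env.get_state();print(s["time"],"open",s["opening"],s["gripper_force"],s["tcp_pos"],s["force"].round(2))
env.movel(P+[0,0,.25],.08);s=env.get_state();print(s["time"],"open",s["opening"],s["gripper_force"],s["force"].round(2))
shot("w3")
E
```

```text
7.075 open 0.01160667679348898 34.61020767688751 [0.52859077 0.14559655 0.14949582] [-0.44  0.03  3.17]
8.4917 open 0.011594242301289012 34.1072416305542 [-0.42 -0.05  0.4 ]
```

View pics/w3.png

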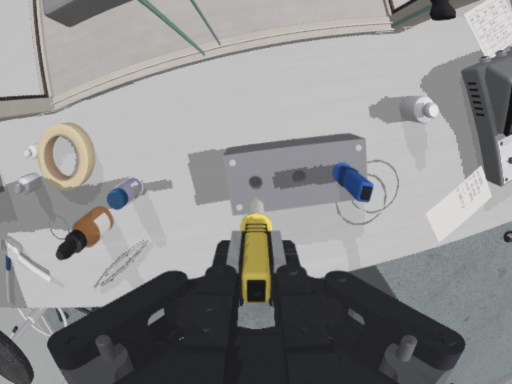

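The tool is gripped on its 12 mm flats and drawn out, with the shank end visible near (257,203). I'll hover above the trimmer at slot yaw and check the tip against the mouth in a single view.

```bash
cat >> h.py <<'E'
T=np.array([.5096,-.2522,0]);Y=np.radians(19.9)
def q4(y): return down(y)
E
python3 - <<'E'
from h import *
env.movel([.528,.1455,.27],.2);env.movel(T+[0,0,.27],.22,rot=down(Y));env.movel(T+[0,0,.22],.1)
c,p,d=shot("w4");s=env.get_state();print(s["time"],s["tcp_pos"],s["force"].round(2),s["torque"].round(3))
R0=R.from_quat(np.roll(s["orientation"],-1));t=np.array(s["tcp_pos"])
A=cv2.resize(p[120:320,180:340],(640,800)[:2],interpolation=cv2.INTER_CUBIC) if 0 else None
f=lambda P:proj(c,P)
print("pred tip",f(t+R0.apply([0,0,.144])),"flange bot",f(t+R0.apply([0,0,.099])),"mouth",f(T+[0,0,.062]))
u,v=f(t+R0.apply([0,0,.144]));u,v=int(u),int(v)
print(u,v);x0,y0=u-50,v-60;cr=cv2.resize(p[y0:y0+110,x0:x0+110],(600,600),interpolation=cv2.INTER_CUBIC)
g=lambda P:tuple(int(round(k)) for k in ((np.array(f(P))-[x0,y0]+.5)*600/110))
cv2.circle(cr,g(t+R0.apply([0,0,.144])),4,(0,0,255),1)
for sx in(-.0045,.0045):cv2.circle(cr,g(t+R0.apply([sx,0,.144])),3,(255,0,255),1)
for k in np.linspace(0,2*np.pi,24):cv2.circle(cr,g(T+[.01*np.cos(k),.01*np.sin(k),.062]),1,(0,255,0),-1)
cv2.imwrite("pics/w4c.png",cr)
E
```

```text
11.75 [ 0.51000292 -0.25234687  0.22077026] [-0.9  -0.71 -1.3 ] [ 0.011  0.035 -0.009]
pred tip (np.float64(255.18719788475428), np.float64(202.13291984386512)) flange bot (np.float64(255.1063034373551), np.float64(226.02866489165385)) mouth (np.float64(254.66999136628644), np.float64(196.7051150481165))
255 202
```

View pics/w4c.png

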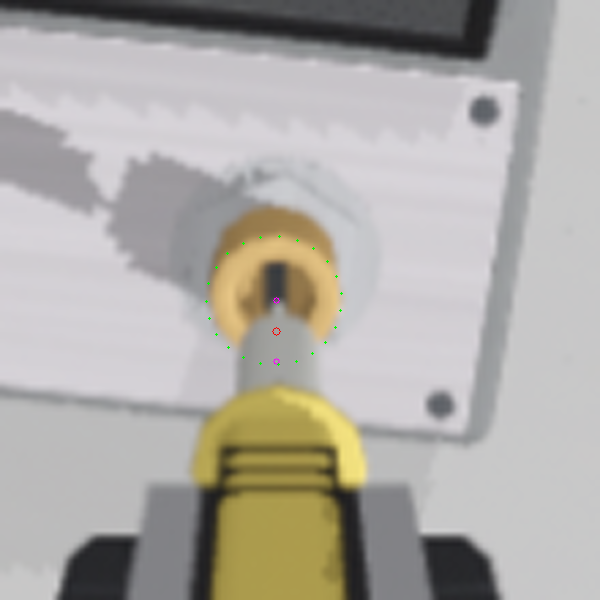

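Tip, slot and mouth line up within about 0.3 mm. Descending gently.

```bash
python3 - <<'E'
from h import *
C=T+[-.0003,0,0]
print(env.movel(C+[0,0,.205],.04,stop_force=4));env.dwell(.2);s=env.get_state();print(s["tcp_pos"],s["force"].round(2))
hit=env.movel(C+[0,0,.188],.008,stop_force=2);s=env.get_state()
print(hit,s["time"],"tip z",s["tcp_pos"][2]-.144,s["tcp_pos"],s["force"].round(2),s["torque"].round(3))
env.dwell(.2);s=env.get_state();print(s["force"].round(2),s["tcp_pos"]);shot("w5")
E
```

```text
False
[ 0.50935188 -0.25222586  0.20513346] [-0.46 -0.74 -0.85]
True 13.8167 tip z 0.04978116606731667 [ 0.50960457 -0.2521548   0.19378117] [ 0.39 -1.15  3.68] [-0.062 -0.015 -0.014]
[-0.48 -0.43  5.03] [ 0.5096066  -0.25211416  0.19373331]
```

```bash
python3 - <<'E'
from h import *
C=T.copy()
z=env.get_state()["tcp_pos"][2]+.0006
env.movel(C+[0,0,z],.01)
for a in(0,4,8,12,16,20):
    env.movel(C+[0,0,z],.02,rot=down(Y-np.radians(a)));env.dwell(.1);s=env.get_state();print(a,s["time"],s["tcp_pos"].round(4),s["force"].round(2),s["torque"].round(3))
c,p,d=shot("w6");cv2.imwrite("pics/w6c.png",cv2.resize(p[0:280,116:396],(600,600),interpolation=cv2.INTER_CUBIC))
E
```

```text
0 14.8167 [ 0.5095 -0.252   0.1941] [ 1.63  1.12 -0.49] [ 0.106 -0.283 -0.008]
4 15.1667 [ 0.5095 -0.2521  0.1942] [ 1.57  0.6  -1.29] [ 0.097 -0.32   0.018]
8 15.5167 [ 0.5096 -0.2522  0.1943] [ 1.55 -0.42 -1.31] [-0.006 -0.288 -0.038]
12 15.8667 [ 0.5096 -0.2522  0.1943] [0.88 0.81 0.18] [-0.02  -0.264 -0.024]
16 16.2167 [ 0.5096 -0.2522  0.1943] [ 0.93 -0.03 -0.62] [ 0.041 -0.256  0.016]
20 16.5667 [ 0.5096 -0.2522  0.1943] [ 1.56  0.53 -0.1 ] [ 0.004 -0.267  0.003]
```

View pics/w6c.png

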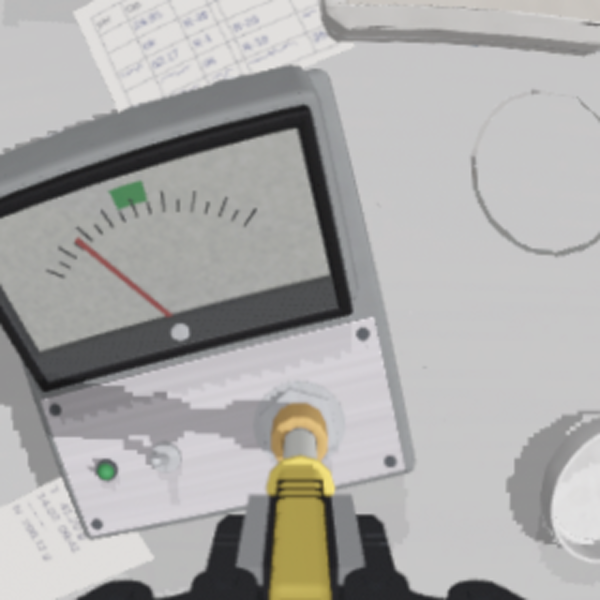

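The meter is readable: the pointer lies well left of the green band at (128,195). I'll compute its angle from w5 and w6 using the depth data.

```bash
cat >> h.py <<'E'
def pointer(c,p,d):
    hsv=cv2.cvtColor(p,cv2.COLOR_BGR2HSV)
    def P(m):
        vs,us=np.nonzero(m);out=[]
        for u,v in zip(us,vs):
            if d[v,u]<=0: continue
            cc=dict(c);o,w=ray(cc,u,v,True);M=cv2.Rodrigues(np.array(c["rvec"],float))[0]
            out.append(o+w*d[v,u]/(M@w)[2])
        return np.array(out)
    red=cv2.inRange(hsv,(0,90,60),(8,255,255))|cv2.inRange(hsv,(172,90,60),(180,255,255))
    gr=cv2.inRange(hsv,(45,80,50),(80,255,255))
    big=lambda m:(lambda n,l,s,_:l==1+np.argmax(s[1:,4]))(*cv2.connectedComponentsWithStats(cv2.dilate(m,np.ones((3,3)))))&(m>0)
    r,g=P(big(red)),P(big(gr))
    k=(np.abs(r-np.median(r,0)).max(1)<.06);r=r[k];g=g[np.linalg.norm(g-np.median(g,0),axis=1)<.02]
    # meter plane: slope along amp x; amp yaw AY
    x=np.array([np.cos(AY),np.sin(AY),0]);y=np.array([-np.sin(AY),np.cos(AY),0])
    A=np.polyfit(r@x,r[:,2],1)[0] ; ex=x+[0,0,SL];ex/=np.linalg.norm(ex)
    a=np.c_[r@ex,r@y];m=a.mean(0);w=np.linalg.svd(a-m)[2][0];w*=np.sign(w[0])
    return -np.arctan2(w[1],w[0]),A,g.mean(0).round(4),np.linalg.norm(a.max(0)-a.min(0)),len(r),len(g)
E
python3 - <<'E'
from h import *
import h
# amp yaw from deck front edge in w1 pixels (139,175)->(333,122), z .04
c,p,d=load("w1");a=onz(c,139,175,.04,True);b=onz(c,333,122,.04,True);v=a-b;print("len",np.linalg.norm(v));h.AY=np.arctan2(-v[0],v[1]);print("AY",h.AY)
# slope from depth of meter face in w6 along a line
c,p,d=load("w6");M=cv2.Rodrigues(c["rvec"])[0]
f=lambda u,v:(lambda o,w:o+w*d[v,u]/(M@w)[2])(*ray(c,u,v,True))
k=280/600;s=lambda x,y:f(int(116+x*k),int(y*k))
q=[s(60,330),s(300,270),s(270,150),s(30,230)];print(np.round(q,4))
n=np.cross(q[0]-q[2],q[1]-q[3]);n/=n[2];h.SL=-(n[0]*np.cos(h.AY)+n[1]*np.sin(h.AY));print("slope",h.SL,"lat",-n[0]*np.sin(h.AY)+n[1]*np.cos(h.AY))
open("h.py","a").write(f"AY={h.AY};SL={h.SL}\n")
for w in("w4","w5","w6"):
    try:print(w,pointer(*load(w)))
    except Exception as e:print(w,e)
E
```

```text
len 0.12901705202827915
AY 0.2618840162559831
[[ 0.5499 -0.1723  0.0615]
 [ 0.5678 -0.253   0.0607]
 [ 0.6039 -0.2446  0.0815]
 [ 0.5844 -0.1718  0.0805]]
slope 0.5633412664939189 lat 0.013437243672459409
w4 (np.float64(-0.434283415419938), np.float64(0.5448175672140967), array([ 0.5928, -0.2024,  0.0808]), np.float64(0.03877942574716075), 57, 92)
w5 (np.float64(-0.43301615501586066), np.float64(0.5416574765479577), array([ 0.5927, -0.2023,  0.0807]), np.float64(0.04004967400643578), 79, 132)
w6 (np.float64(-0.4349255746081379), np.float64(0.5399519406446198), array([ 0.5929, -0.2033,  0.0808]), np.float64(0.03992795899792854), 72, 118)
```

```bash
python3 - <<'E'
from h import *
c,p,d=load("w1");M=cv2.Rodrigues(c["rvec"])[0]
for v in range(82,110,3):
    r=[]
    for u in range(250,287,3):
        o,w=ray(c,u,v,True);r.append("%5.1f"%(1e3*(o+w*d[v,u]/(M@w)[2])[2]))
    print(v,*r)
E
```

```text
82  42.2  43.1  61.7  61.4  61.9  62.2  61.3  60.7  60.4  61.2  61.9  43.2  44.8
85  41.4  59.7  61.4  61.2  59.1  48.8  52.3  49.9  60.2  61.4  61.8  43.9  42.9
88  61.1  61.1  60.8  51.3  49.2  47.0  52.4  51.4  49.8  60.7  61.9  62.2  43.2
91  60.5  61.4  61.2  51.4  49.6  48.5  48.1  51.2  52.1  58.3  59.9  60.6  43.9
94  60.8  60.9  59.6  51.5  52.8  46.3  49.3  52.1  52.0  54.1  60.7  60.1  43.9
97  61.3  61.6  60.3  51.1  50.9  48.8  49.4  49.8  52.2  53.6  60.8  61.4  42.7
100  60.9  60.6  61.3  52.5  52.4  51.8  49.9  49.4  51.6  60.8  61.3  61.2  42.8
103  43.1  60.8  61.3  61.3  51.1  51.0  49.1  47.6  59.2  61.6  60.8 220.8  43.5
106  43.2  59.6  61.7  61.1  61.0  61.7  60.6  60.4  61.6  60.5  61.5  42.0  42.2
109  44.3  43.6  43.0  59.2  60.6  61.1  62.1  60.7  61.2  61.3  43.2  42.1  41.2
```

The depth data put the face at about 52.5 mm and the slot bottom at about 49.5 mm. Contact came at 49.8 mm, so the blade is in the slot and has only taken up its play so far (±13°). I'll keep turning while watching the pointer.

```bash
python3 - <<'E'
from h import *
C=T.copy();z=.1943
for a in(25,30,36):
    env.movel(C+[0,0,z],.02,rot=down(Y-np.radians(a)));env.dwell(.1);s=env.get_state();c,p,d=shot(f"r{a}");print(a,s["time"],s["tcp_pos"].round(4),s["force"].round(2),s["torque"].round(3),pointer(c,p,d)[0])
E
```

```text
25 17.1167 [ 0.5096 -0.2522  0.1943] [ 0.88  0.37 -0.56] [-0.069 -0.179  0.036] -0.3956040581532983
30 17.6667 [ 0.5096 -0.2522  0.1943] [-0.06 -0.24  0.01] [ 0.096 -0.143  0.027] -0.35253471941067727
36 18.225 [ 0.5096 -0.2521  0.1943] [ 0.36  0.16 -0.06] [ 0.085 -0.155  0.022] -0.28525723178400514
```

```bash
python3 - <<'E'
from h import *
C=T.copy();z=.1943
for a in(45,54,63):
    env.movel(C+[0,0,z],.02,rot=down(Y-np.radians(a)));env.dwell(.1);s=env.get_state();c,p,d=shot(f"r{a}");print(a,s["time"],s["tcp_pos"].round(4),s["force"].round(2),s["torque"].round(3),pointer(c,p,d))
cv2.imwrite("pics/r63c.png",cv2.resize(p[0:280,100:380],(600,600),interpolation=cv2.INTER_CUBIC))
E
```

```text
45 18.8333 [ 0.5096 -0.2521  0.1943] [0.65 0.79 0.74] [ 0.275 -0.188  0.044] (np.float64(-0.1892672541208794), np.float64(0.5435019080040445), array([ 0.5926, -0.2042,  0.0805]), np.float64(0.039883843040563326), 68, 102)
54 19.4417 [ 0.5096 -0.2521  0.1943] [-0.13  1.04 -0.66] [ 0.327 -0.076  0.007] (np.float64(-0.10261498419065654), np.float64(0.5424606467040997), array([ 0.5924, -0.2045,  0.0802]), np.float64(0.0399796860740879), 61, 97)
63 20.05 [ 0.5096 -0.2521  0.1943] [0.15 1.73 0.08] [ 0.448 -0.141  0.013] (np.float64(-0.008804118415121836), np.float64(0.5493396190653564), array([ 0.5922, -0.2048,  0.0802]), np.float64(0.04059115109362888), 53, 95)
```

View pics/r63c.png

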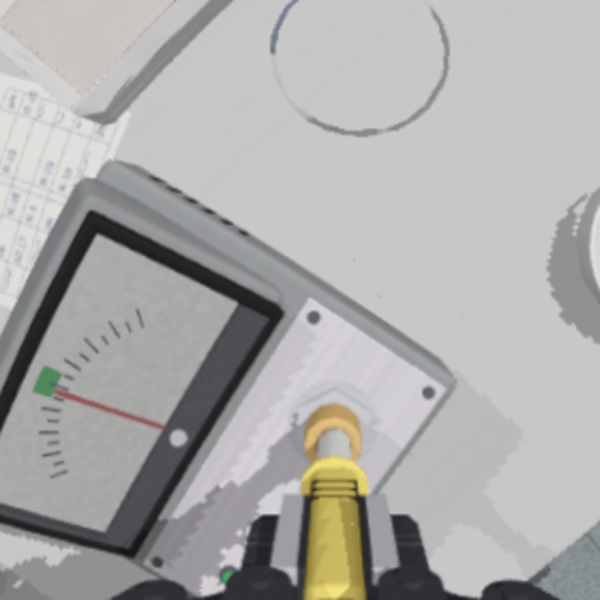

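The pointer is in the band, a touch left of centre (about 0.04 rad by the band centroid). I'll nudge it 4° more, relieve the side load, lift, and carry the tool back.

```bash
python3 - <<'E'
from h import *
C=T.copy();z=.1943
env.movel(C+[0,0,z],.02,rot=down(Y-np.radians(67)));env.dwell(.15);print(pointer(*shot("r67"))[0])
env.movel(C+[0,0,z],.02,rot=down(Y-np.radians(55)));env.dwell(.1);print(pointer(*shot("r55"))[0])
print(env.get_state()["force"].round(2))
env.movel(C+[0,0,.225],.03);env.movel(C+[0,0,.27],.1)
print(pointer(*shot("r9"))[0],env.get_state()["time"])
y=np.radians(-11.8)
H=np.array([.5285,.1455,0])
env.movel(H+[0,0,.27],.2,rot=down(y))
c,p,d=shot("w7");s=env.get_state();t=np.array(s["tcp_pos"]);R0=R.from_quat(np.roll(s["orientation"],-1))
f=lambda P:proj(c,P);u,v=map(int,f(t+R0.apply([0,0,.144])));x0,y0=u-60,v-70
cr=cv2.resize(p[y0:y0+120,x0:x0+120],(600,600),interpolation=cv2.INTER_CUBIC)
g=lambda P:tuple(int(round(k)) for k in ((np.array(f(P))-[x0,y0]+.5)*5))
for k in np.linspace(0,2*np.pi,24):cv2.circle(cr,g(H+[.00625*np.cos(k),.00625*np.sin(k),.05]),1,(0,255,0),-1)
cv2.circle(cr,g(t+R0.apply([0,0,.144])),3,(0,0,255),1);cv2.imwrite("pics/w7c.png",cr);print(s["time"],s["opening"])
E
```

```text
0.032010189867816896
0.02847468910934271
[ 0.42  1.49 -0.4 ]
-0.20133724097494887 23.4833
25.825 0.011612762410755524
```

View pics/w7c.png

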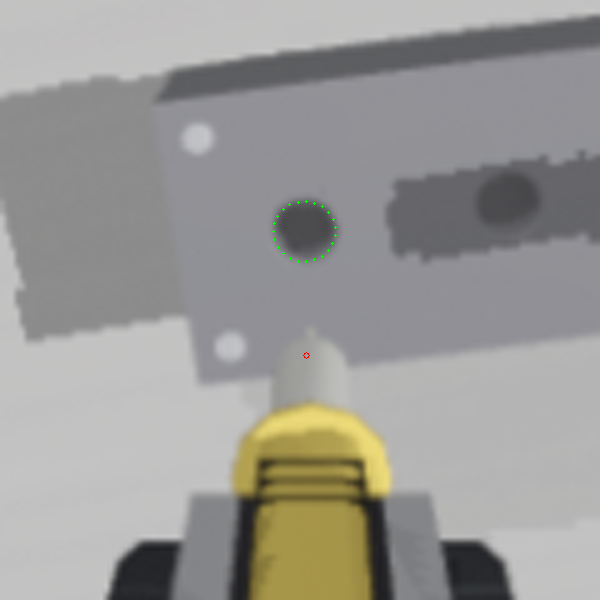

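The hole and my estimate agree within half a millimetre, and the tip sits about 0.5 mm right. The pointer reading after the lift (-0.20) is odd, so I'll check that picture before putting the tool away.

```bash
python3 - <<'E'
from h import *
for n in("r67","r55","r9"):print(pointer(*load(n)))
p=load("r9")[1];q=load("r55")[1]
cv2.imwrite("pics/r9c.png",cv2.resize(np.hstack([q[0:300,60:360],p[0:300,60:360]]),(800,400),interpolation=cv2.INTER_CUBIC))
E
```

```text
(np.float64(0.032010189867816896), np.float64(0.5546228858898796), array([ 0.5921, -0.2049,  0.08  ]), np.float64(0.040295587861532416), 56, 88)
(np.float64(0.02847468910934271), np.float64(0.5463469499268211), array([ 0.5924, -0.2046,  0.0803]), np.float64(0.04066295442841025), 62, 96)
(np.float64(-0.20133724097494887), np.float64(0.1011888994787105), array([ 0.5927, -0.2039,  0.0806]), np.float64(0.0020121911674466975), 2, 47)
```

View pics/r9c.png

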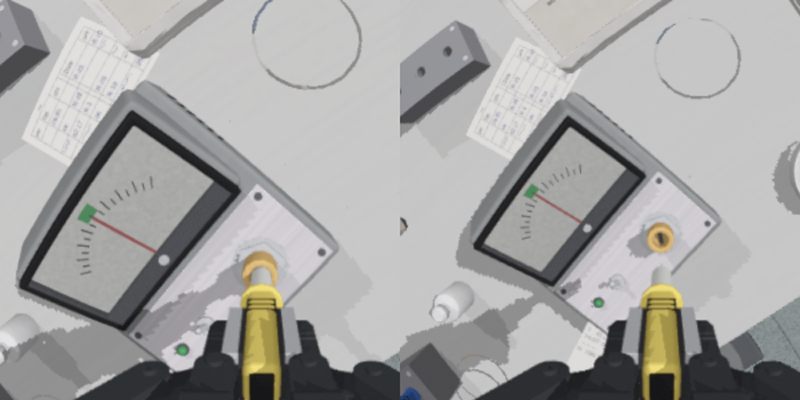

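That -0.20 came from only 2 red pixels. The picture shows the pointer still in the middle of the green band after the lift. Now inserting the tool.

```bash
python3 - <<'E'
from h import *
H=np.array([.5288,.1459,0])
print(env.movel(H+[0,0,.2],.1,stop_force=5))
hit=env.movel(H+[0,0,.1495],.03,stop_force=5);s=env.get_state();print(hit,s["tcp_pos"],s["force"].round(2),s["time"])
if s["tcp_pos"][2]<.153:
    env.grip(.05);env.dwell(.3)
    env.movel(H+[0,0,.25],.12);env.movel([.44,.14,.25],.2);env.movel([.44,.14,.2],.2);c,p,d=shot("w8");print(env.get_state()["time"])
    cv2.imwrite("pics/w8c.png",p)
E
```

```text
False
False [0.52891068 0.14593696 0.14967582] [0.42 1.11 0.1 ] 28.5083
31.4417
```

```bash
python3 - <<'E'
from h import *
import os
if os.path.exists("w8.npz"):
    c,p,d=load("w8");M=cv2.Rodrigues(c["rvec"])[0];hsv=cv2.cvtColor(p,cv2.COLOR_BGR2HSV)
    for n in("w2","w8"):
        c,p,d=load(n);M=cv2.Rodrigues(c["rvec"])[0];m=cv2.inRange(cv2.cvtColor(p,cv2.COLOR_BGR2HSV),(22,130,90),(36,255,255))
        P=np.array([(lambda o,w:o+w*d[v,u]/(M@w)[2])(*ray(c,u,v,True)) for v,u in zip(*np.nonzero(m)) if d[v,u]>0])
        top=P[P[:,2]>.105];print(n,len(P),np.percentile(P[:,2],[5,50,95]).round(4),top.mean(0).round(4))
E
```

```text
w2 270 [0.0527 0.1151 0.1176] [0.5252 0.1472 0.1154]
w8 363 [0.0599 0.1069 0.1171] [0.5258 0.1451 0.114 ]
```

```bash
python3 - <<'E'
from h import *
env.dwell(.3);print(job.job_done())
E
```

```text
the job is handed in; nothing more can be done
None
```

I turned the trimmer until the pointer stood in the green band, put the yellow tool back upright and home in its original hole, and handed the job in at about 32 s; no verdict came back.

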